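# Free the slow cooker from its travel clamp

### The arm

A 7-joint arm with a two-finger parallel gripper is mounted at the origin on the work surface. World frame = base frame: x ahead of the robot, y to its left, z up, the work surface at z = 0. Lengths are in m, angles in rad, forces in N, time in s.
With the tool pointing down it reaches from about 0.4 to 0.85 m from the base axis. Payload 4.5 kg.
Tool frame: the origin (TCP) lies midway between the tips of the shut fingers; the grasp point (between the pads) lies manip.grip_depth behind it (manip.grip_depth is the distance from the TCP to the grasp point, in m); z points along the fingers, x is the direction in which the jaws open and shut, and the axes are right-handed (so a half turn about z gives the same grasp; the last joint's range is limited). The gripper opens to 85 mm and grips with 20 to 120 N. Pads are 22 mm wide; open, the fingers measure 114 mm over their backs; the gripper's body (76 mm by 85 mm) begins 54 mm behind the grasp point. The pads swing forward as they close: fully open they stand 13 mm farther back than shut.
Start: joints at [1.179, 0.689, -0.195, 1.565, 0.157, 0.902, -0.215], TCP at [0.258, -0.569, 0.231] pointing down, gripper open.
Joint ranges: [-3.01, 3.01], [-0.46, 2.08], [-1.47, 1.51], [0.13, 2.56], [-1, 4.14], [0.04, 2.09], [-2.66, 2.66]. Speed limits (rad/s): [2.57, 2.57, 3.14, 3.14, 3.14, 3.14, 3.14].

### API

Orientations are given as a 3x3 rotation matrix whose columns are the frame's x, y, z axes.
In Python, from bench import manip gives the robot as it stands.
- The arm moves only by the tool carry_out, never from a script. Its argument "rows" is one flat list of numbers, 4 for each row, row after row: the shift along the tool's x, y, z in units of 25 mm (1.0 is 25 mm), then the turn about the tool's z in units of 5 degrees (1.0 is 5 degrees). In form: [dx, dy, dz, roll, dx, dy, dz, roll, ...]. A call has 1 to 5 rows; each row shifts and turns the commanded pose from where the row before left it, along the tool's axes as they then stand; what a row does not reach is not made up. A row lasts 1/8 s, in which the tool goes at most 62.5 mm and 10.7 degrees, less where a joint would pass 70% of its speed; a pose out of reach is approached as far as the arm can. A call is refused whole if a number of a shift passes 1 or a number of a turn 1, either way. A call with a gripper value outside its range is refused whole. "jaw" is the closure, from 0 (fully open) to 1 (shut), set as the call begins (left out, the last holds). The fingers move at their own pace and stop on an object; the grip force is fixed at half the most. Time passes only in rows, so rows that do not move let the fingers close. It gives the time, the measured TCP pose, the force and the opening at its end, in the units of the state.
- manip.observe(): the state, without advancing time (a new reading comes with each control period).
- manip.read_camera(name): name is "scene" or "top" or "wrist"; returns a dict with "image" (420x560x3 uint8, red, green, blue), "range_z" (420x560 float32, m along the optical axis (not along the pixel's ray), 0 where there is no reading), "vertical_fov" (degrees; the focal length in pixels is half the picture's height over the tangent of half this angle, whatever the lens; pixels are square), "cx", "cy" (the principal point, pixels), "origin" and "orientation" of the camera in the world; the wrist camera has in their place "tool_from_camera" (4x4, takes a point from camera to tool coordinates, whose origin is the TCP and whose axes are the tool frame's). Camera axes: x right, y up, looking along -z (the intrinsics and any distortion apply to the point x, -y, -z); pixel columns grow to the right and rows downward; lengths in m; the calibration is good to about 2 mm. A picture is of the moment at which its call begins: read the wrist's pose just before it.
- manip.sign_off(): hands the job in, once; it reports no verdict.
The state is a dict: "time": time; "joints": joint angles; "qd": joint speeds; "joint_torque": joint torques, N m; "eef_pos": TCP position; "ee_rot": TCP orientation; "ft_force": force on the tool from outside, world axes, zero at the start; "ft_torque": the same for the moment, N m; "opening": finger opening in m.
Only numpy, scipy, OpenCV 4.12 (cv2) and the standard library are available. Lean on these libraries where they do the work, as an engineer would, in place of code of your own. Each camera call takes 0.05 s, during which the arm holds its last target.

### The job

We have parked the trailer, so free the slow cooker from its travel clamp: press the ratchet's release lever down and, keeping it down, push the sliding jaw back along its bar, away from the cooker, all the way to the end stop. Then take your hand away so that the lever springs up again. Use the outside of the fingers only: do not pick anything up, and leave the cooker and the other things on the counter where they stand.

Things in the scene. Friction and masses are not known exactly. Their poses are not given: they have to be found in the camera images.
- rail: fixed rail of the travel clamp: aluminium strip 312 x 60 x 8 mm screwed to the counter, with a 20 mm wide toothed steel bar along its middle (tooth tips 19.5 mm high, pitch 8 mm). Origin on the counter surface on the bar's centre line; x runs level along the bar AWAY from the slow cooker to the end stop, y across, z up. The strip spans x = -122 to +190 mm. Its yaw varies
- end_stop (a point): middle of the face, looking to the jaw, of the end stop: an aluminium block 60 mm wide, 36 mm high, 20 mm thick across the far end of the rail (face at x = +170 mm in the rail's frame, point 30 mm above the counter)
- jaw: grey steel sliding jaw; axes as the rail's. Origin on the counter under its housing's front face. Housing x = 0 to 80 mm, 53 wide, top 76 high. Towards the cooker: release lever (x = -36 to 0), low arm, upright plate 90 wide, 76 high (x = -143 to -133), rubber pads to x = -160. Slides back only while the lever is down (drag 2.5 N; else 8 mm at most). Starts 95 to 135 mm short of the end stop
- push_face (a point): middle of the flat front face of the jaw's housing, the face that looks towards the cooker, directly behind the release lever: 53 mm wide, from 52 to 76 mm above the counter (point at x = 0, 64 mm high in the jaw's frame). Push here, away from the cooker, to slide the jaw back
- jaw_back (a point): middle of the jaw's back face (x = +80 mm in the jaw's frame, 30 mm high); it meets the end stop when the jaw is fully back
- release_pad (a point): middle of the upper face of the release lever's exposed steel plate, 36 mm long along the bar, 40 mm wide, between the upright plate and the housing's front face; top 46 mm above the counter when up; 18 mm in front of the housing face (x = -18 mm in the jaw's frame). Moves with the lever
- release_lever (a joint): angle of the release lever, rad: 0 to 0.16 when up (nose between or on teeth); clear of the teeth above 0.16, press counts above 0.20, 0.30 fully down. Its pin is 34 mm behind the housing's front face, 18 mm above the counter, so the plate tips, free end lowest: fully down, its top is 34 mm high 5 mm in front of the face, 29 mm high 20 mm in front. Spring about 3 N. Springs up when let go
- cooker: oval slow cooker, steel shell, glass lid, 336 x 252 mm, 227 mm high to the knob, 4.5 kg, loose, standing between the jaw's pads and a fixed cleat at its other end, long axis along the bar. Origin on the counter under its middle. Not to be moved
- custard_cup: glass custard cup, 88 mm across, 52 mm high, near the clamp; origin under its middle. Not to be moved
- scoop: aluminium scoop lying near the clamp, 200 mm long, 56 mm wide, 31 mm high; origin on the counter near its middle. Not to be moved
- shaker: glass shaker with steel cap, 40 mm across, 80 mm high, beyond the end stop; origin under its middle. Not to be moved
- mug: white mug, 80 mm across, 95 mm high; origin under its middle. Not to be moved
- spatula: green silicone spatula with wooden handle, 260 mm long, lying flat; origin on the counter near its middle. Not to be moved
- trivet: round black plastic trivet, 170 mm across, 10 mm thick, lying flat by the sink; origin under its middle. Not to be moved

How it is judged:
On the way, in this order (a step that is already met when the one before it is completed fails the run):
1. the release lever is pressed down, clear of the teeth (value of joint release_lever above 0.2 rad), for 0.1 s.
2. the jaw has been pushed back against the end stop, within 8 mm (x of jaw_back in the frame of rail above 0.162 m), for 0.1 s.
At the end, for the whole second after the job is handed in: The jaw rests within 9 mm of the end stop, the release lever is up again (below 0.18 rad), the cooker stands within 15 mm of where it was, and cup, mug and shaker stand upright (x of jaw_back in the frame of rail above 0.161 m and value of joint release_lever below 0.18 rad and linear speed of jaw below 0.01 m/s and distance of cooker from where it was at the start of the episode below 0.015 m and angle between cooker's own z axis and vertical below 0.1 rad and angle between each of mug, custard_cup, shaker's own z axis and vertical below 0.2 rad); the robot touches nothing.
It fails at once if the slow cooker is shifted by more than 15 mm, tilted or lifted (distance of cooker from where it was at the start of the episode above 0.015 m or angle between cooker's own z axis and vertical above 0.1 rad).
It fails at once if a bystander is shifted by more than 20 mm or picked up (distance of any of custard_cup, scoop, shaker, mug, spatula, trivet from where it was at the start of the episode above 0.02 m).
It also fails if it takes over 35 s, if anything falls off the work surface, if the arm or the gripper's body presses on something with over 40 N, if the wrist force passes 120 N, or if a joint passes its speed limit or range.

## Working session

There is one attempt and no reset: what is moved stays moved. The work goes in short steps, Python scripts to look and compute and a tool call to move; the robot and the scene stay as the last step left them, time stands still between calls to the robot, and variables do not carry over. Pictures are saved under pics/ and viewed, and the job is handed in when it is done.

Besides the shell and the picture viewer there is one more tool, called in YAML: its name, and indented under it one key for each argument. carry_out: Moves the arm, as the interface text tells. Its arguments: {"type":"object","properties":{"rows":{"type":"array"},"jaw":{"type":"number"}},"required":["rows"]}

```bash
mkdir -p pics; cat > h.py <<'E'
import numpy as np, cv2
from bench import manip
def cam(n,f=None):
    c=manip.read_camera(n)
    if f: cv2.imwrite('pics/'+f,cv2.cvtColor(c['image'],cv2.COLOR_RGB2BGR))
    return c
def pts(c):
    h,w=c['range_z'].shape
    f=h/2/np.tan(np.radians(c['vertical_fov'])/2)
    u,v=np.meshgrid(np.arange(w),np.arange(h)); z=c['range_z']
    P=np.stack([(u-c['cx'])/f*z,-(v-c['cy'])/f*z,-z],-1)
    return P@np.array(c['orientation']).T+np.array(c['origin'])
E
python3 - <<'E'
from h import *
s=manip.observe(); print(s['time'],s['eef_pos'],s['ee_rot'],s['opening'],s['ft_force'],manip.grip_depth)
for n in('scene','top'):
    c=cam(n,n+'0.png'); print(n,{k:v for k,v in c.items() if k not in('image','range_z')}, (c['range_z']>0).mean())
    np.savez('/tmp/'+n+'.npz',P=pts(c),im=c['image'],z=c['range_z'])
E
```

```text
0.0 [ 0.2578147  -0.56859588  0.2304641 ] [[ 4.13102717e-01 -9.10683984e-01 -9.09071697e-04]
 [-9.10682398e-01 -4.13103699e-01  1.70415199e-03]
 [-1.92748481e-03  1.23885775e-04 -9.99998135e-01]] 0.08625248334225712 [ 0.04268239 -0.36362934 -0.71123228] 0.0187
scene {'vertical_fov': 50.38094290960832, 'cx': 283.87415146230967, 'cy': 205.5600681602817, 'origin': array([ 1.08292762, -0.3547611 ,  1.13067882]), 'orientation': array([[ 0.61280395, -0.66948903,  0.41982824],
       [ 0.79022602,  0.51663426, -0.32959349],
       [ 0.00376157,  0.5337354 ,  0.84564317]])} 0.9958715986394557
top {'vertical_fov': 43.43505376800246, 'cx': 277.14415964389826, 'cy': 212.79972581203964, 'origin': array([0.47544557, 0.06104801, 1.24761043]), 'orientation': array([[-0.01710352,  0.99679014, -0.07821056],
       [-0.9995561 , -0.01513762,  0.02566026],
       [ 0.02439397,  0.07861473,  0.99660657]])} 0.9958715986394557
```

View pics/scene0.png

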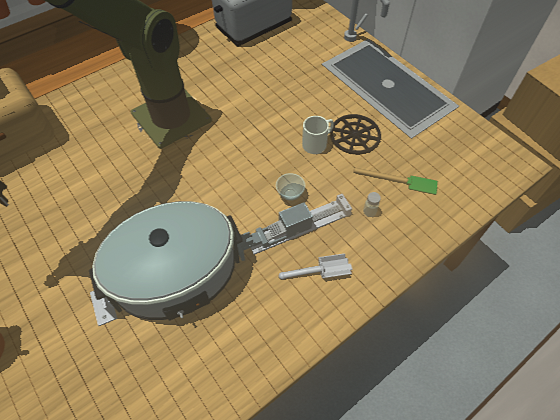

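View pics/top0.png

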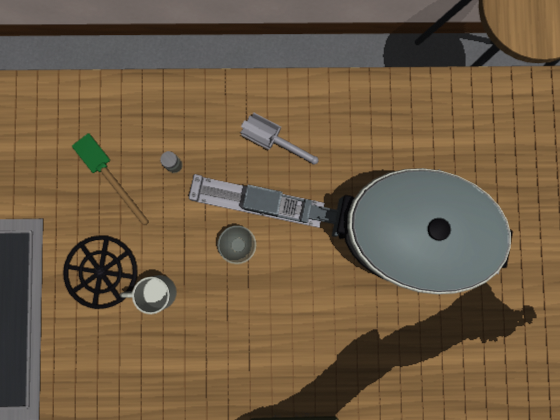

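```bash
python3 - <<'E'
from h import *
d=np.load('/tmp/top.npz');im=d['im'];P=d['P']
c=im[165:245,180:350]; cv2.imwrite('pics/topcrop.png',cv2.cvtColor(cv2.resize(c,None,fx=4.6,fy=4.6,interpolation=cv2.INTER_CUBIC),cv2.COLOR_RGB2BGR))
h=P[165:245,180:350,2]; hh=np.clip(h/0.1,0,1)*255
cv2.imwrite('pics/toph.png',cv2.applyColorMap(cv2.resize(hh.astype(np.uint8),None,fx=4.6,fy=4.6,interpolation=cv2.INTER_NEAREST),cv2.COLORMAP_JET))
print('counter z',np.median(P[300:330,200:300,2]))
# housing top
R=P[165:245,180:350].reshape(-1,3)
m=(R[:,2]>.068)&(R[:,2]<.084)
for lo,hi in((.068,.084),(.03,.06)):
    m=((P[...,2]>lo)&(P[...,2]<hi)); m[:165]=0;m[245:]=0;m[:,:180]=0;m[:,350:]=0
    n,l,st,ce=cv2.connectedComponentsWithStats(m.astype(np.uint8))
    for i in range(1,n):
        if st[i,4]>15:
            Q=P[l==i]; r=cv2.minAreaRect(Q[:,:2].astype(np.float32)*1000)
            print(lo,st[i],Q.mean(0),r)
E
```

```text
counter z 0.00026679860744505124
0.068 [243 184  40  31 849] [0.59863766 0.06284001 0.07585495] ((598.927001953125, 62.85780334472656), (79.84767150878906, 53.29056930541992), 77.04582977294922)
0.068 [335 196   9  40  68] [ 0.55279257 -0.10565446  0.07508281] ((559.7448120117188, -106.7745132446289), (9.245985984802246, 88.7939682006836), 81.97530364990234)
0.068 [342 233   7   5  23] [ 0.51432109 -0.11849897  0.07838461] ((514.198486328125, -118.82704162597656), (9.18415641784668, 13.929326057434082), 10.52148723602295)
0.03 [189 174  14  27 226] [0.63372518 0.21728409 0.03567153] ((633.8165283203125, 217.45045471191406), (20.421485900878906, 59.7525749206543), 77.15265655517578)
0.03 [279 196  19  21 289] [0.58563867 0.00477101 0.03961525] ((585.8584594726562, 4.649375915527344), (38.79214096069336, 39.767147064208984), 77.833251953125)
0.03 [302 197  40  39 570] [ 0.5689488  -0.068048    0.03859834] ((567.5498657226562, -68.28585052490234), (78.06079864501953, 87.88361358642578), 78.02423095703125)
0.03 [256 211  22   5  24] [0.56996269 0.05434416 0.04443005] ((570.0145874023438, 54.572998046875), (49.173973083496094, 0.5554952621459961), 77.32774353027344)
0.03 [218 225  39  20 243] [0.52447184 0.12544998 0.04528692] ((521.468017578125, 122.0023422241211), (85.97205352783203, 43.1635627746582), 89.08272552490234)
0.03 [345 236   5   9  21] [ 0.5036962  -0.12944629  0.0401986 ] ((504.4499206542969, -128.52622985839844), (18.83424186706543, 3.8587679862976074), 13.884450912475586)
```

View pics/topcrop.png

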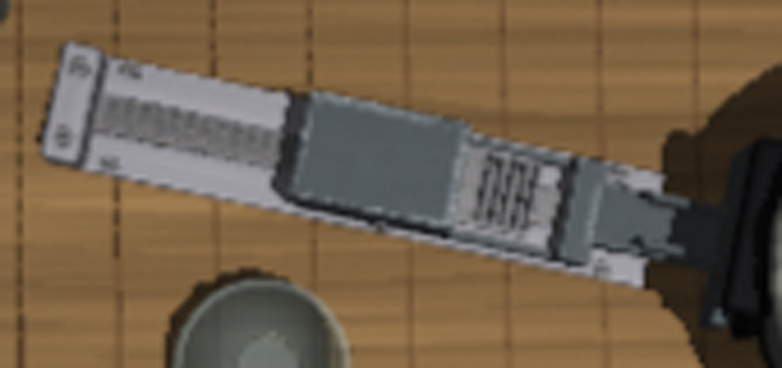

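View pics/toph.png

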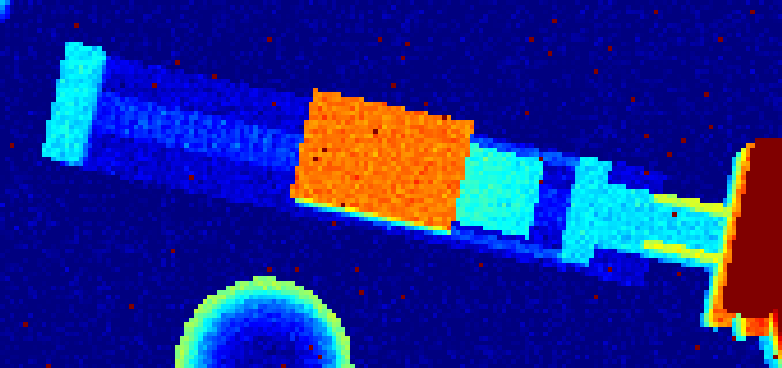

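The top view puts the housing top (z 0.076, 80×53 mm) at (0.599, 0.063). The end stop's middle is at (0.634, 0.217). That gives a rail yaw of about 77.2° and a jaw about 108 mm short of the stop. The heights and sizes match the given ones. Next I rise, shut the fingers and turn so that tool −y lies along the bar.

carry_out:
  rows: [0, 0, -1, -1, 0, 0, -1, -1, 0, 0, -1, -1, 0, 0, -1, -1, 0, 0, -1, -1]
  jaw: 1

```text
time: 0.72
eef_pos: [0.2579, -0.5689, 0.3566]
ee_rot: [[0.761, -0.649, -0.001], [-0.649, -0.761, 0.001], [-0.001, -0.0, -1.0]]
ft_force: [-0.4, -1.2, -0.0]
opening: 0.0001
```

carry_out:
  rows: [-0.2, -1, 0, -1, -0.1, -1, 0, -1, 0, -1, 0, -1, 0.1, -1, 0, -1, 0.2, -1, 0, -1]

```text
time: 1.35
eef_pos: [0.3232, -0.4592, 0.3562]
ee_rot: [[0.965, -0.264, -0.0], [-0.264, -0.965, 0.0], [-0.0, -0.0, -1.0]]
ft_force: [0.2, -0.7, -0.2]
opening: 0.0
```

carry_out:
  rows: [0.2, -1, 0, -0.5, 0.25, -1, 0, 0, 0.25, -1, 0, 0, 0.25, -1, 0, 0, 0.25, -1, 0, 0]

```text
time: 1.98
eef_pos: [0.3816, -0.3445, 0.3564]
ee_rot: [[0.974, -0.225, 0.0], [-0.225, -0.974, -0.0], [0.0, 0.0, -1.0]]
ft_force: [0.4, -0.1, -0.1]
opening: -0.0001
```

carry_out:
  rows: [0.32, -1, 0, 0, 0.32, -1, 0, 0, 0.32, -1, 0, 0, 0.32, -1, 0, 0, 0.32, -1, 0, 0]

```text
time: 2.6
eef_pos: [0.4487, -0.2318, 0.3564]
ee_rot: [[0.974, -0.225, 0.0], [-0.225, -0.974, -0.0], [0.0, 0.0, -1.0]]
ft_force: [0.8, -1.0, 0.3]
opening: -0.0001
```

carry_out:
  rows: [0.32, -1, 0, 0, 0.32, -1, 0, 0, 0.32, -1, 0, 0, 0.32, -1, 0, 0, 0.32, -1, 0, 0]

```text
time: 3.22
eef_pos: [0.5158, -0.1191, 0.3563]
ee_rot: [[0.974, -0.225, 0.0], [-0.225, -0.974, -0.0], [0.0, 0.0, -1.0]]
ft_force: [0.3, -0.2, -0.7]
opening: 0.0001
```

carry_out:
  rows: [0.32, -1, 0, 0, 0.32, -1, 0, 0, 0.32, -1, 0, 0, 0.32, -1, 0, 0, 0.32, -0.5, 0, 0]

```text
time: 3.85
eef_pos: [0.5802, -0.0179, 0.3564]
ee_rot: [[0.975, -0.224, 0.0], [-0.224, -0.975, 0.001], [-0.0, -0.001, -1.0]]
ft_force: [0.1, 0.6, 0.3]
opening: 0.0001
```

```bash
python3 - <<'E'
from h import *
s=manip.observe(); c=cam('wrist','w1.png')
T=np.array(c['tool_from_camera']); M=np.eye(4);M[:3,:3]=s['ee_rot'];M[:3,3]=s['eef_pos'];W=M@T
c['orientation']=W[:3,:3];c['origin']=W[:3,3];P=pts(c);np.savez('/tmp/w1.npz',P=P,im=c['image'])
print(s['time'],s['eef_pos'],s['qd'].max() if hasattr(s['qd'],'max') else '',T.round(3))
for lo,hi in((.068,.084),(.028,.058)):
    m=((P[...,2]>lo)&(P[...,2]<hi)&(P[...,0]>.5))
    n,l,st,ce=cv2.connectedComponentsWithStats(m.astype(np.uint8))
    for i in range(1,n):
        if st[i,4]>300:
            Q=P[l==i]; print(lo,st[i],Q.mean(0).round(4),cv2.minAreaRect(Q[:,:2].astype(np.float32)*1000))
E
```

```text
3.85 [ 0.58021163 -0.01788505  0.35639095] 0.12851517691603803 [[ 1.     0.001  0.001 -0.001]
 [ 0.001 -0.964 -0.267 -0.068]
 [ 0.001  0.267 -0.964 -0.141]
 [ 0.     0.     0.     1.   ]]
0.068 [ 258   56   49   76 3593] [0.5988 0.0651 0.0747] ((598.4824829101562, 63.7802619934082), (79.43614959716797, 53.00802230834961), 76.95783233642578)
0.068 [244 239  77  19 876] [ 0.5588 -0.1104  0.0748] ((558.0018310546875, -113.38516235351562), (19.87899398803711, 94.69656372070312), 77.6051254272461)
0.028 [175  20  49  81 809] [0.523  0.1325 0.0448] ((521.3497314453125, 124.04244995117188), (42.58660888671875, 86.34974670410156), 0.08783502131700516)
0.028 [266 131  33  30 948] [0.5856 0.0059 0.0383] ((585.2974243164062, 5.539554595947266), (36.69887924194336, 39.986976623535156), 77.8613510131836)
0.028 [ 248  173   70   65 2038] [ 0.568  -0.0709  0.0381] ((568.679443359375, -67.95597839355469), (79.27099609375, 89.92991638183594), 77.01984405517578)
```

View pics/w1.png

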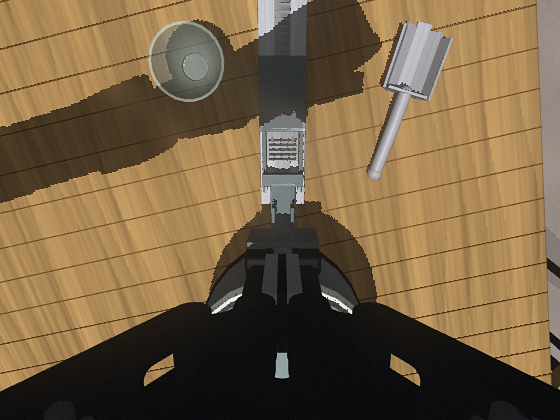

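The wrist view agrees to about 1 mm: housing at (0.599, 0.064), lever plate at (0.585, 0.0055). The fingers are in line with the bar. I'll move over the plate's middle and go down.

carry_out:
  rows: [0, -1, 0.5, 0, 0, 0, 1, 0, 0, 0, 1, 0, 0, 0, 1, 0, 0, 0, 1, 0]

```text
time: 4.53
eef_pos: [0.5855, 0.003, 0.243]
ee_rot: [[0.974, -0.228, -0.0], [-0.228, -0.974, -0.001], [0.0, 0.001, -1.0]]
ft_force: [1.3, 0.0, -0.2]
opening: 0.0
```

carry_out:
  rows: [0, 0, 1, 0, 0, 0, 1, 0, 0, 0, 1, 0, 0, 0, 1, 0, 0, 0, 0.5, 0]

```text
time: 5.15
eef_pos: [0.5849, 0.003, 0.1301]
ee_rot: [[0.974, -0.227, -0.002], [-0.227, -0.974, -0.001], [-0.002, 0.002, -1.0]]
ft_force: [-0.6, -0.2, 0.4]
opening: -0.0003
```

```bash
python3 - <<'E'
from h import *
s=manip.observe();print(s['time'],s['eef_pos'],s['ft_force'])
c=cam('scene');i=c['image'][160:280,220:370];cv2.imwrite('pics/s2.png',cv2.cvtColor(cv2.resize(i,None,fx=5,fy=5,interpolation=cv2.INTER_CUBIC),cv2.COLOR_RGB2BGR))
c=cam('wrist','w2.png')
E
```

```text
5.15 [0.58494917 0.00300227 0.13006165] [-0.57036487 -0.17859005  0.40944771]
```

View pics/s2.png

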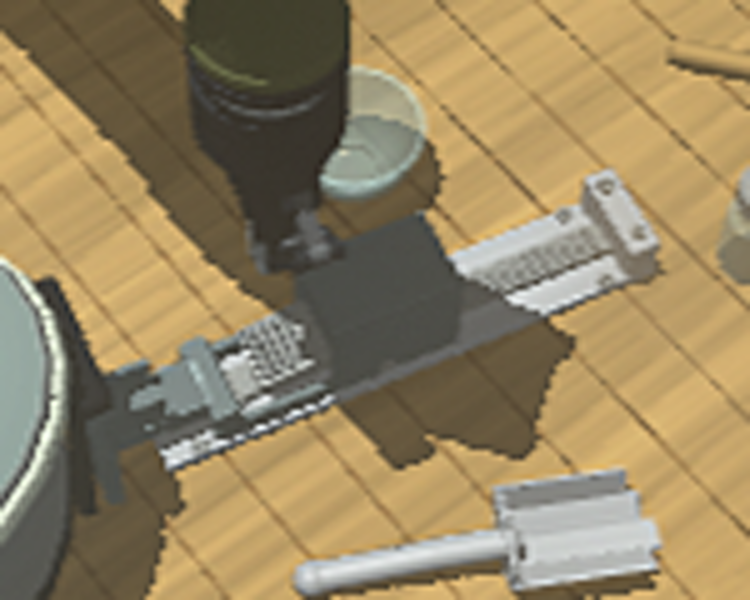

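View pics/w2.png

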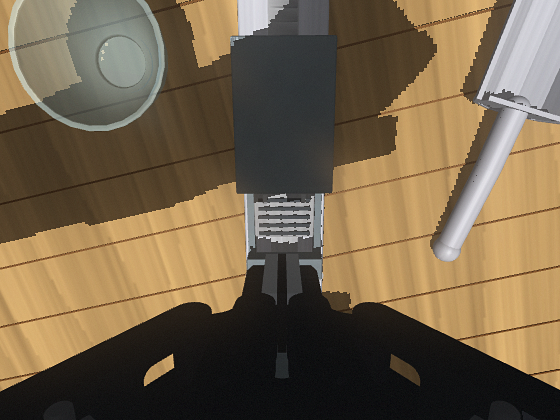

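The fingers (columns 262–300) line up with the lever plate (row ~220), about 22 mm in front of the housing face. I'll go down to just above the plate, 3 mm nearer the face.

carry_out:
  rows: [0, -0.15, 1, 0, 0, 0, 1, 0, 0, 0, 0.9, 0, 0, 0, 0, 0]

```text
time: 5.75
eef_pos: [0.5861, 0.0075, 0.0585]
ee_rot: [[0.974, -0.227, -0.001], [-0.227, -0.974, -0.001], [-0.001, 0.001, -1.0]]
ft_force: [0.2, -0.0, -0.1]
opening: -0.0001
```

```bash
python3 - <<'E'
from h import *
s=manip.observe();p=s['eef_pos'];print(s['time'],p,s['ft_force'])
d=np.array([.2215,.9751]);print('to face',d@(np.array([.5898,.0243])-p[:2]))
c=cam('scene');i=c['image'][160:280,220:370];cv2.imwrite('pics/s3.png',cv2.cvtColor(cv2.resize(i,None,fx=5,fy=5,interpolation=cv2.INTER_CUBIC),cv2.COLOR_RGB2BGR))
c=cam('wrist','w3.png')
E
```

```text
5.75 [0.58614137 0.00746443 0.05845951] [ 0.2496038  -0.01048413 -0.09638274]
to face 0.017226753675472606
```

View pics/s3.png

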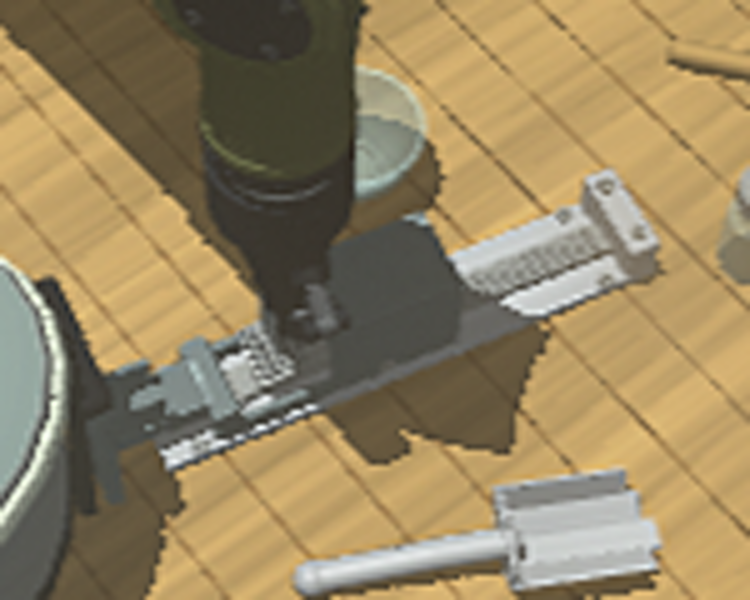

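View pics/w3.png

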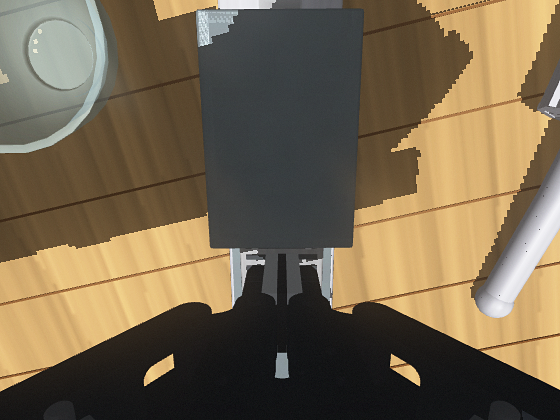

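Fingers are centred over the plate and clear of the housing. Now I press down.

carry_out:
  rows: [0, 0, 0.3, 0, 0, 0, 0.3, 0, 0, 0, 0.2, 0, 0, 0, 0, 0]

```text
time: 6.35
eef_pos: [0.5864, 0.0072, 0.0385]
ee_rot: [[0.974, -0.227, -0.001], [-0.227, -0.974, -0.001], [-0.0, 0.001, -1.0]]
ft_force: [0.1, -1.4, 1.7]
opening: -0.0003
```

carry_out:
  rows: [0, 0, 0.1, 0, 0, 0, 0, 0]

```text
time: 6.6
eef_pos: [0.5864, 0.007, 0.0363]
ee_rot: [[0.974, -0.227, -0.0], [-0.227, -0.974, -0.001], [-0.0, 0.001, -1.0]]
ft_force: [-1.1, -3.3, 2.8]
opening: -0.0003
```

carry_out:
  rows: [0, 0, 0.06, 0, 0, -0.15, 0, 0, 0, 0, 0, 0]

```text
time: 6.98
eef_pos: [0.5876, 0.0124, 0.0349]
ee_rot: [[0.974, -0.226, 0.001], [-0.226, -0.974, 0.001], [0.0, -0.001, -1.0]]
ft_force: [-1.3, -1.5, 2.5]
opening: 0.0002
```

```bash
python3 - <<'E'
from h import *
s=manip.observe();p=s['eef_pos'];print(s['time'],p,s['ft_force'])
c=cam('wrist','w4.png')
c=cam('scene');i=c['image'][160:280,220:370];cv2.imwrite('pics/s4.png',cv2.cvtColor(cv2.resize(i,None,fx=5,fy=5,interpolation=cv2.INTER_CUBIC),cv2.COLOR_RGB2BGR))
E
```

```text
6.975 [0.58764237 0.01235163 0.03488204] [-1.30146544 -1.50497108  2.51301093]
```

View pics/s4.png

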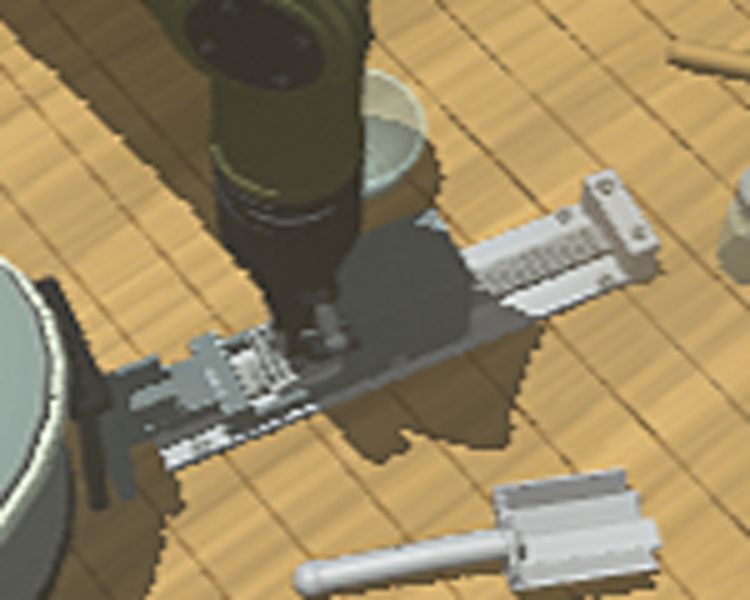

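View pics/w4.png

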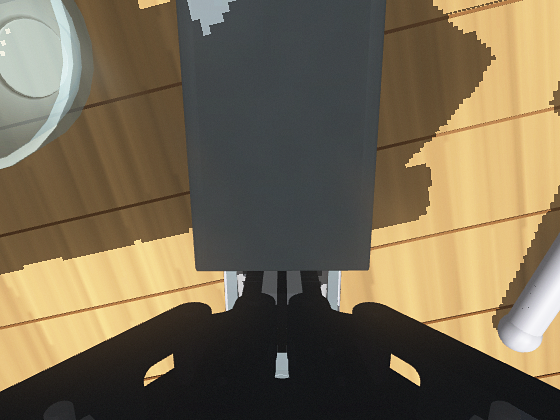

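The lever is down and the jaw already follows, shown by the arm plate shifting in the scene view. I keep pushing at a moderate pace.

carry_out:
  rows: [0, -0.3, 0, 0, 0, -0.4, 0, 0, 0, -0.4, 0, 0, 0, -0.4, 0, 0, 0, -0.3, 0, 0]

```text
time: 7.7
eef_pos: [0.5977, 0.0565, 0.0348]
ee_rot: [[0.974, -0.226, 0.0], [-0.226, -0.974, 0.0], [-0.0, -0.0, -1.0]]
ft_force: [-1.4, -3.1, 2.9]
opening: -0.0001
```

```bash
python3 - <<'E'
from h import *
s=manip.observe();p=s['eef_pos'];print(s['time'],p,s['ft_force'])
d=np.array([.2215,.9751]);n=np.array([d[1],-d[0]]);q=p[:2]-[.5898,.0243];print('along',d@q,'lateral',n@q)
c=cam('scene');i=c['image'][160:280,220:370];cv2.imwrite('pics/s5.png',cv2.cvtColor(cv2.resize(i,None,fx=5,fy=5,interpolation=cv2.INTER_CUBIC),cv2.COLOR_RGB2BGR))
E
```

```text
7.7 [0.5977303  0.05651053 0.03479831] [-1.42940587 -3.09232875  2.90203624]
along 0.0331650468458304 lateral 0.0005982083388819922
```

View pics/s5.png

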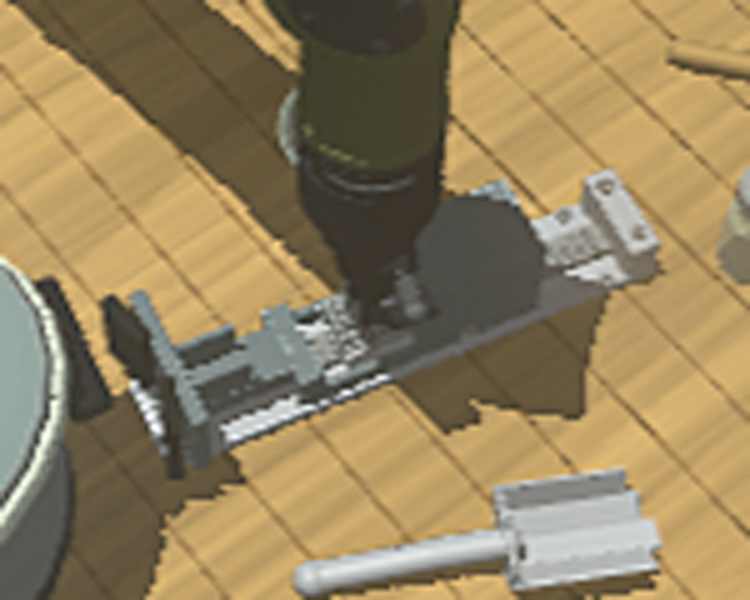

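Jaw moved about 48 mm and the cooker has not moved. I continue.

carry_out:
  rows: [0, -0.4, 0, 0, 0, -0.4, 0, 0, 0, -0.4, 0, 0, 0, -0.4, 0, 0, 0, -0.3, 0, 0]

```text
time: 8.38
eef_pos: [0.6084, 0.1026, 0.0348]
ee_rot: [[0.974, -0.226, 0.0], [-0.226, -0.974, 0.0], [-0.0, -0.0, -1.0]]
ft_force: [-0.9, -3.2, 3.2]
opening: 0.0001
```

carry_out:
  rows: [0, -0.1, 0, 0, 0, -0.1, 0, 0, 0, -0.1, 0, 0, 0, 0, 0, 0]

```text
time: 8.88
eef_pos: [0.61, 0.1091, 0.0348]
ee_rot: [[0.974, -0.227, -0.0], [-0.227, -0.974, 0.0], [-0.0, -0.0, -1.0]]
ft_force: [-1.1, -1.5, 2.8]
opening: -0.0002
```

```bash
python3 - <<'E'
from h import *
s=manip.observe();p=s['eef_pos'];print(s['time'],p,s['ft_force'])
d=np.array([.2215,.9751]);n=np.array([d[1],-d[0]]);q=p[:2]-[.5898,.0243];print('along',d@q,'lateral',n@q)
c=cam('scene');i=c['image'][160:280,220:370];cv2.imwrite('pics/s6.png',cv2.cvtColor(cv2.resize(i,None,fx=5,fy=5,interpolation=cv2.INTER_CUBIC),cv2.COLOR_RGB2BGR))
E
```

```text
8.875 [0.6100016  0.10914187 0.03477114] [-1.07768524 -1.47607074  2.76877128]
along 0.08720395663052286 lateral 0.0009061043026181125
```

View pics/s6.png

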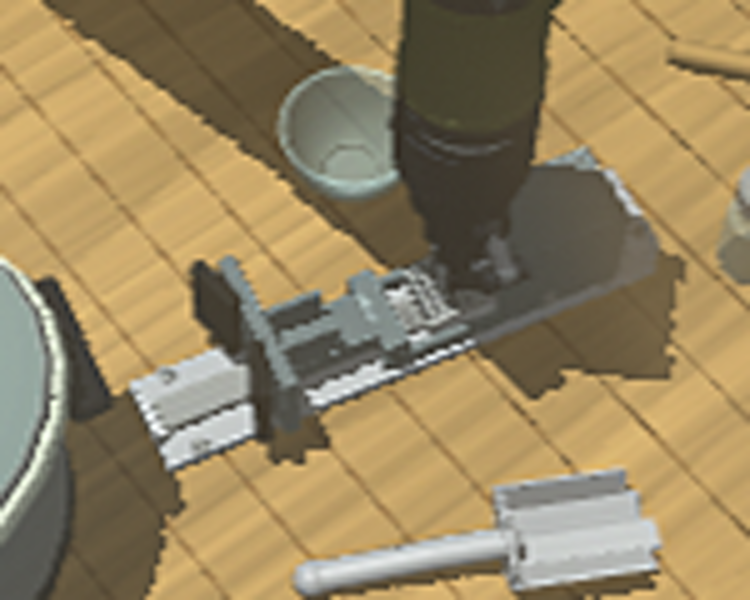

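carry_out:
  rows: [0, -0.1, 0, 0, 0, -0.1, 0, 0, 0, 0, 0, 0]

```text
time: 9.3
eef_pos: [0.6114, 0.1139, 0.0348]
ee_rot: [[0.974, -0.226, 0.0], [-0.226, -0.974, 0.0], [0.0, -0.0, -1.0]]
ft_force: [-1.8, -1.3, 3.2]
opening: 0.0
```

carry_out:
  rows: [0, -0.1, 0, 0, 0, -0.05, 0, 0, 0, 0, 0, 0]

```text
time: 9.68
eef_pos: [0.6125, 0.1166, 0.0349]
ee_rot: [[0.974, -0.227, 0.001], [-0.227, -0.974, -0.001], [0.001, 0.001, -1.0]]
ft_force: [-1.6, -5.3, 4.4]
opening: 0.0002
```

carry_out:
  rows: [0, -0.1, 0, 0, 0, -0.05, 0, 0, 0, 0, 0, 0]

```text
time: 10.05
eef_pos: [0.613, 0.1188, 0.035]
ee_rot: [[0.974, -0.228, -0.0], [-0.228, -0.974, -0.003], [0.0, 0.003, -1.0]]
ft_force: [-1.3, -6.7, 7.5]
opening: -0.0001
```

```bash
python3 - <<'E'
from h import *
s=manip.observe();p=s['eef_pos'];print(s['time'],p,s['ft_force'])
c=cam('scene','s7f.png');i=c['image'][160:280,220:370];cv2.imwrite('pics/s7.png',cv2.cvtColor(cv2.resize(i,None,fx=5,fy=5,interpolation=cv2.INTER_CUBIC),cv2.COLOR_RGB2BGR))
E
```

```text
10.05 [0.61297469 0.11875542 0.03500199] [-1.25673619 -6.69679371  7.47218676]
```

View pics/s7.png

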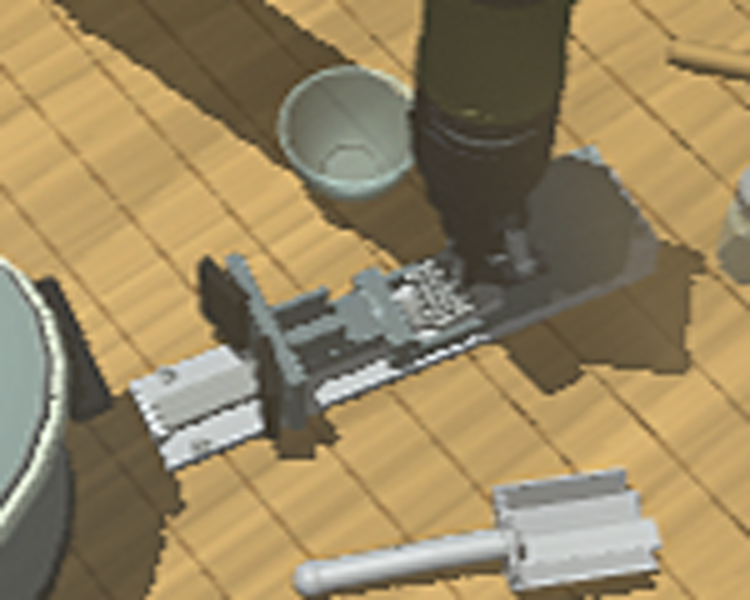

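```bash
cat > chk.py <<'E'
from h import *
import sys
s=manip.observe();print(s['time'],s['eef_pos'],s['ft_force'])
c=cam('top','t_%s.png'%sys.argv[1]);P=pts(c);P0=np.load('/tmp/top.npz')['P']
d=np.array([.2215,.9751]);n=np.array([d[1],-d[0]])
E0=np.array([.6338,.2174])-.180*d  # rail origin
def loc(P): q=P[...,:2]-E0; return q@d,q@n
for name,Q in(('0',P0),('now',P)):
    a,l=loc(Q)
    # upright plate/low arm: region heights .068-.084
    m=(Q[...,2]>.068)&(Q[...,2]<.084)&(abs(l)<.05)&(a>-.15)&(a<.25)
    h,e=np.histogram(a[m],bins=np.arange(-.15,.25,.01)); print(name,h)
    mm=m&(abs(l)<.026); aa=a[mm&(a>0)]; print('housing ext',np.percentile(aa,[0.5,99.5]) if len(aa) else None)
E
python3 chk.py a
```

```text
10.1 [0.61293026 0.11874269 0.03495914] [-2.23009303 -6.22753355  7.10746758]
0 [  0   0   0   0   0   0   0   0   0   0   0   0   0  90 106 108 106 106
 106 106 104  17   0   0   0   0   0   0   0   0   0   0   0   0   0   0
   0  11  42]
housing ext [0.00031144 0.06121826]
now [ 0  0  0  0  0  0  0  0 25 13  8  0  0  0  0  0  0  0  0  0  0  0  0  0
  0  0  2 11 29 40 59 70  4  0  0  0  0 12 43]
housing ext [0.12210848 0.1703548 ]
```

View pics/t_a.png

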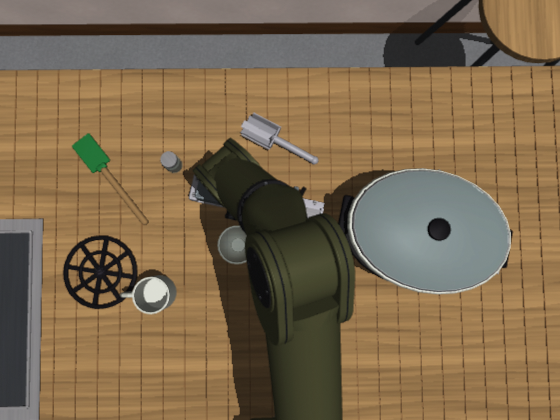

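The housing's back edge is at x = 170 mm on the rail, so it is at the stop, and the force has risen. I go straight up so the lever doesn't drag the jaw back.

carry_out:
  rows: [0, 0, -0.3, 0, 0, 0, -0.6, 0, 0, 0, -1, 0, 0, 0, -1, 0, 0, 0, -1, 0]

```text
time: 10.78
eef_pos: [0.6134, 0.1238, 0.1343]
ee_rot: [[0.974, -0.225, 0.002], [-0.225, -0.974, 0.004], [0.001, -0.004, -1.0]]
ft_force: [-0.1, 0.2, -0.6]
opening: -0.0
```

carry_out:
  rows: [0, 0, -1, 0, 0, 0, -1, 0, 0, 0, -1, 0, 0, 0, -1, 0, 0, 0, -1, 0]

```text
time: 11.4
eef_pos: [0.613, 0.1237, 0.2594]
ee_rot: [[0.975, -0.224, 0.002], [-0.224, -0.975, 0.004], [0.001, -0.004, -1.0]]
ft_force: [-0.4, -0.4, -0.2]
opening: -0.0005
```

carry_out:
  rows: [-1, 0, -1, 0, -1, 0, -1, 0, -1, 0, 0, 0, -1, 0, 0, 0, -1, 0, 0, 0]

```text
time: 12.02
eef_pos: [0.4903, 0.152, 0.3085]
ee_rot: [[0.975, -0.224, 0.002], [-0.224, -0.975, 0.003], [0.002, -0.004, -1.0]]
ft_force: [0.5, -0.3, 0.1]
opening: -0.0003
```

```bash
cat >> chk.py <<'E'
a,l=loc(P)
m=(abs(l)<.018)&(P[...,2]>.02)&(P[...,2]<.06)
for x in np.arange(.04,.1,.005):
    k=m&(abs(a-x)<.0025); print(round(x,3),np.median(P[k][:,2]).round(4) if k.any() else None,end='; ')
m=abs(P0[...,2]-P[...,2])>.015
E
python3 chk.py b
```

```text
12.025 [0.49026131 0.15197664 0.30851822] [ 0.5408719  -0.31978533  0.14417815]
0 [  0   0   0   0   0   0   0   0   0   0   0   0   0  90 106 108 106 106
 106 106 104  17   0   0   0   0   0   0   0   0   0   0   0   0   0   0
   0  11  42]
housing ext [0.00031144 0.06121826]
now [  0   0   0   0   0   0   0   0  62 119 138   0   0   0   0   0   0   0
   0   0   0   0   0   1 108 106 108 106 104 108 106 106   3   0   0   0
   0  12  43]
housing ext [0.09043984 0.16992221]
0.04 0.0217; 0.045 None; 0.05 0.0213; 0.055 0.0457; 0.06 0.0443; 0.065 0.0443; 0.07 0.0445; 0.075 0.0445; 0.08 0.0449; 0.085 0.045; 0.09 0.0456; 0.095 None;
```

View pics/t_b.png

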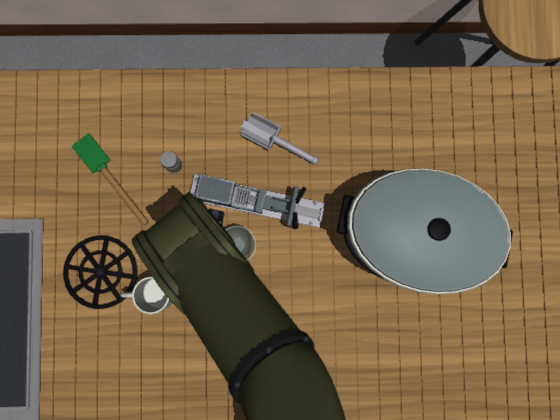

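The jaw is at the stop (90.4–169.9 mm), the lever plate is level at 44–46 mm (up), and the other things look unmoved. I let it settle and hand in.

carry_out:
  rows: [0, 0, 0, 0, 0, 0, 0, 0]

```text
time: 12.32
eef_pos: [0.4922, 0.1499, 0.3078]
ee_rot: [[0.974, -0.227, 0.002], [-0.227, -0.974, 0.001], [0.001, -0.002, -1.0]]
ft_force: [0.5, -0.3, 1.0]
opening: 0.0001
```

```bash
python3 -c "
from bench import manip
print(manip.sign_off())"
```

```text
the job is handed in; nothing more can be done
None
```

The travel clamp is released. I pressed the lever down with the shut fingertips and kept it down while pushing the jaw about 109 mm back to the end stop. Then I lifted straight off and moved the hand clear. The job was handed in at about 12.3 s; the hand-in reports no verdict.

**Jaw:** in the last top view its back edge is at 169.9 mm on the rail, against a stop face at 170 mm.

**Lever:** its plate stands level at 44–46 mm, so it has sprung up again.

**Forces:** readings during the push stayed below about 10 N.

**Other things:** the cooker, shaker, scoop, spatula and trivet look unmoved. I judged this by eye from the picture and did not measure it. In that last picture the arm partly hid the cup and mug. Nothing suggested either had been touched.

No check failed or disagreed.

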